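# Roll the palote over and pin it under the hold-down

### The arm

A 6-joint arm with a two-finger parallel gripper is mounted at the origin on the work surface. World frame = base frame: x ahead of the robot, y to its left, z up, the work surface at z = 0. Lengths are in m, angles in rad, forces in N, time in s.
With the tool pointing down it reaches from about 0.325 to 0.775 m from the base axis. Payload 9.3 kg.
Tool frame: the origin (TCP) lies at the very end of the fingers, on their centre line; the grasp point (between the pads) lies behind it (env.grip_point_offset is the z of the grasp point in the tool frame, in m); z points along the fingers, y is the direction in which the jaws open and shut (so a half turn about z gives the same grasp; the last joint's range is limited). The gripper opens to 85 mm and grips with 20 to 120 N. Pads are 22 mm wide; open, the fingers measure 114 mm over their backs; the gripper's body (76 mm by 85 mm) begins 54 mm behind the grasp point. The pads swing forward as they close: fully open they stand 13 mm farther back than shut.
Start: joints at [-1.377, 0.259, 0.021, 1.334, 0, 1.418], TCP at [0.187, -0.517, 0.231] pointing down, gripper open.
Joint ranges: [-3.04, 3.04], [-0.91, 1.82], [-1.04, 1.36], [-1.92, 1.95], [-1.52, 1.45], [-3.14, 3.14]. Speed limits (rad/s): [2.22, 2.22, 2.79, 3.14, 3.14, 3.14].

### API

Orientations are given as a 3x3 rotation matrix whose columns are the frame's x, y, z axes.
In Python, from workcell import env gives the robot as it stands. The module is installed in compiled form; this text tells all that it offers.
- The arm moves only by the tool jog_arm, never from a script. Its argument "motion" is a list of rows, each an object of numbers: "dx", "dy", "dz": the shift along the tool's x, y, z in units of 40 mm (1.0 is 40 mm); "wx", "wy", "wz": the turn, a rotation vector about the tool's x, y, z in units of 5 degrees (1.0 is 5 degrees). A call has 1 to 5 rows; each row shifts and turns the pose as measured when the row begins, along the tool's axes as they then stand; what a row does not reach is not made up. A row lasts 1/8 s, in which the tool goes at most 62.5 mm and 10.7 degrees, less where a joint would pass 70% of its speed; a pose out of reach is approached as far as the arm can. A call is refused whole if a number of a shift passes 1 or a number of a turn 1, either way. A call with a gripper value outside its range is refused whole. "jaw" is the closure, from 0 (fully open) to 1 (shut), set as the call begins (left out, the last holds). The fingers move at their own pace and stop on an object; "newtons" is the grip in N (left out, the last holds). Time passes only in rows, so rows that do not move let the fingers close. It gives the time, the measured TCP pose, the force and the opening at its end, in the units of the state.
- env.read_state(): the state, without advancing time (a new reading comes with each control period).
- env.read_camera(name): name is "scene" or "side" or "wrist"; returns a dict with "color" (480x640x3 uint8, red, green, blue), "vfov" (degrees; the focal length in pixels is half the picture's height over the tangent of half this angle, whatever the lens; pixels are square), "cx", "cy" (the principal point, pixels), "position" and "orientation" of the camera in the world. Camera axes: x right, y down, z forward; pixel columns grow to the right and rows downward; lengths in m; the calibration is good to about 2 mm. A picture is of the moment at which its call begins. There is no depth.
- env.job_done(): hands the job in, once; it reports no verdict.
The state is a dict: "clock": time; "joint_pos": joint angles; "qd": joint speeds; "joint_torque": joint torques, N m; "tool_pos": TCP position; "tool_rot": TCP orientation; "contact_force": force on the tool from outside, world axes, zero at the start; "ft_torque": the same for the moment, N m; "grip_width": finger opening in m.
Only numpy, scipy, OpenCV 4.12 (cv2) and the standard library are available. Lean on these libraries where they do the work, as an engineer would, in place of code of your own. Each camera call takes 0.05 s, during which the arm holds its last target. There are 200 camera calls.

### The job

Dried dough is stuck along the underside of the wooden tortilla rolling pin: roll the pin along the butcher block, without lifting it or dragging it, until it lies snug along the wooden stop with its crusted side turned up. Then push the spring-loaded hold-down handle until its rubber pad bears on the pin with at least 12 N, and finish while still holding it there, so that the cook can scrape; leave the other kitchenware alone.

Things in the scene. Friction and masses are not known exactly. Their poses are not given: they have to be found in the camera images.
- pin_center (a point): Centre of the loose rolling pin, a pale wooden rod with round ends, 44 mm thick, 360 mm long, about 0.4 kg. Its y axis runs along the rod. At first z points up, the thin crust is underneath; finally z must point down. Pushed from the side, fingertips reaching below its axis (higher, they jam it), it rolls: half a turn is 69 mm. It starts about parallel to the stop with 52 to 86 mm to roll, which turns it over.
- stop_foot (a point): Foot of the near face of the fixed dark wooden stop (bar 340 mm long, 32 mm high, 25 mm thick), on the work surface, half-way along. Its x axis points away from the robot, square to the face, into the bar; y runs along the bar, z up. The snug pin's axis is at x = -22 mm.
- hinge (a point): Hinge axis of the steel hold-down, 75 mm above the surface; from the foot of the stop it lies 40 mm along x and 125 mm along y (stop's axes). The arm reaches over the stop toward the robot (-x). Its 32 mm square rubber pad is under the arm, 62 mm from this axis.
- press_point (a point): Middle of the top of the hold-down's wooden handle plate (60 mm long, 44 wide, 16 thick), 190 mm out along the arm from the hinge and 8 mm above the arm's centre line; push here. Raised it is 165 mm above the surface, 127 mm on the robot's side of the stop's face; with the pad on the pin about 64 mm and 150 mm, following an arc about the hinge.
- hold_down (a joint): Angle of the hold-down, rad: 0 raised (arm slopes 0.45 rad up toward the robot), grows as the handle is pushed down. The pad meets the snug pin at about 0.55; with no pin it goes to 0.72. A spring lifts it when let go: 2 N at the handle raised, 4 N with the pad on the pin. Each further newton there adds about 3 N under the pad: 8 N on the handle gives 12 N, 12 to 20 N is ample.
- molcajete: Bystander: three-legged round stone mortar, 184 mm across, 110 mm high; origin under its centre.
- bowl: Bystander: yellow plastic bowl, 170 mm across, 70 mm high; origin under its centre.
- salsa_cup: Bystander: white ceramic cup, 76 mm across, 50 mm high; origin under its centre.
- whisk: Bystander: steel balloon whisk lying flat, 270 mm long; origin under the root of its wires.

How it is judged:
On the way, in this order (a step that is already met when the one before it is completed fails the run):
1. the pin has been rolled over and lies snug along the stop (angle between pin_center's own z axis and vertical above 1.9 rad and x of pin_center in the frame of stop_foot above -0.027 m and angle between the y axis of pin_center and the y axis of stop_foot, either way round below 0.06 rad and value of joint hold_down below 0.4 rad), for 0.2 s.
2. the hold-down's pad bears on the pin (contact force between hold_down and palote above 12 N), for 0.5 s.
At the end, for the whole second after the job is handed in: The robot still presses the hold-down: its pad bears on the pin with more than 12 N, the pin lying on the surface within 5 mm of the stop face and within 0.06 rad of parallel, at rest, its formerly upper side turned down (more than 109 degrees from its start) (contact force between hold_down and palote above 12 N and contact force between the fingers and hold_down above 3 N and value of joint hold_down between 0.5 and 0.6 rad and angle between pin_center's own z axis and vertical above 1.9 rad and x of pin_center in the frame of stop_foot between -0.027 and -0.017 m and height (world z) of pin_center below 0.027 m and angle between the y axis of pin_center and the y axis of stop_foot, either way round below 0.06 rad and linear speed of palote below 0.02 m/s); the arm keeps its last pose, push and grip.
It fails at once if the pin is lifted off the block (height (world z) of pin_center above 0.04 m).
It fails at once if a bystander is disturbed (distance of any of molcajete, bowl, salsa_cup, whisk from where it was at the start of the episode above 0.02 m).
It also fails if it takes over 67 s, if anything falls off the work surface, if the arm or the gripper's body presses on something with over 40 N, if the wrist force passes 120 N, or if a joint passes its speed limit or range.

## Working session

There is one attempt and no reset: what is moved stays moved. The work goes in short steps, Python scripts to look and compute and a tool call to move; the robot and the scene stay as the last step left them, time stands still between calls to the robot, and variables do not carry over. Pictures are saved under pics/ and viewed, about 8 in all and at most 12, crops included, and the job is handed in when it is done.

Besides the shell and the picture viewer there is one more tool, called after "Emit:" by a JSON object that holds its "op" and its "data", one argument or row to a line. jog_arm: Moves the arm, as the interface text tells. Its arguments: {"type":"object","properties":{"motion":{"type":"array"},"jaw":{"type":"number"},"newtons":{"type":"number"}},"required":["motion"]}

```bash
mkdir -p pics; cat > h.py <<'E'
import numpy as np, cv2
from workcell import env
def cam(n,fn=None):
    d=env.read_camera(n)
    if fn: cv2.imwrite('pics/'+fn,cv2.cvtColor(d['color'],cv2.COLOR_RGB2BGR))
    return d
def f(d): return d['color'].shape[0]/2/np.tan(np.radians(d['vfov'])/2)
def ray(d,u,v):
    r=np.array(d['orientation'])@np.array([(u-d['cx'])/f(d),(v-d['cy'])/f(d),1.])
    return np.array(d['position']),r
def onz(d,u,v,z):
    p,r=ray(d,u,v); return p+r*(z-p[2])/r[2]
def proj(d,P):
    c=np.array(d['orientation']).T@(np.asarray(P,float)-np.array(d['position']))
    return c[0]/c[2]*f(d)+d['cx'],c[1]/c[2]*f(d)+d['cy']
E
python3 - <<'E'
from h import *
np.set_printoptions(precision=3,suppress=True)
for n in('scene','side','wrist'):
    d=cam(n,n+'0.png'); print(n,np.array(d['position']),np.array(d['orientation']).tolist(),d['vfov'],d['cx'],d['cy'])
s=env.read_state(); print(s['clock'],s['tool_pos'],s['tool_rot'],s['grip_width'],env.grip_point_offset)
E
```

```text
scene [ 1.092 -0.1    1.14 ] [[0.1794218001776229, 0.8502041012316887, -0.4949351511762303], [0.9837685387936662, -0.15368106803699677, 0.09263687930183617], [0.0026980920659105036, -0.503522706117435, -0.8639777802254982]] 57.309987785978095 318.0986602547045 242.61608278452772
side [0.479 0.99  0.822] [[-0.9998101636398555, -0.006238862057028668, 0.01845842037333469], [-0.01864892640031368, 0.5808302884311553, -0.8138110306361648], [-0.0056439548688001495, -0.8140007694352717, -0.5808363738026611]] 56.487469780985045 320.9785430668678 237.01020409593855
wrist [ 0.252 -0.492  0.373] [[0.3395144167255251, -0.9045030870547633, -0.2580777525164262], [-0.9406004540509061, -0.3267366778052528, -0.09227095543027551], [-0.0008641034404865819, 0.27407537081100475, -0.9617078269620428]] 61.30542862220784 320.12887383256555 244.23583027641993
0.15 [ 0.187 -0.517  0.231] [[ 0.94   0.34  -0.   ]
 [ 0.34  -0.94   0.001]
 [ 0.    -0.001 -1.   ]] 0.08573424828817733 -0.0187
```

View pics/scene0.png

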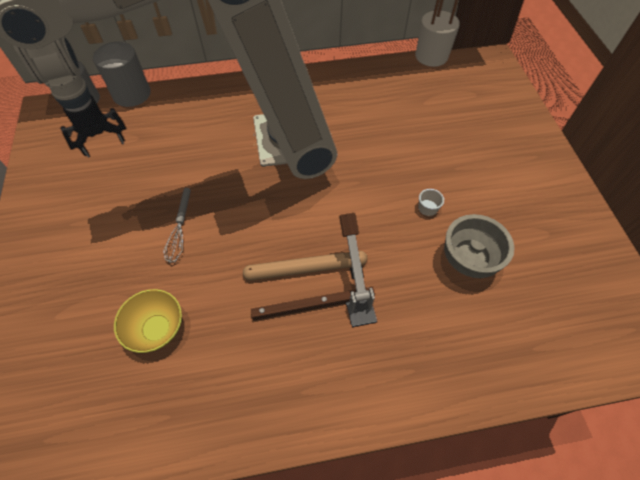

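View pics/side0.png

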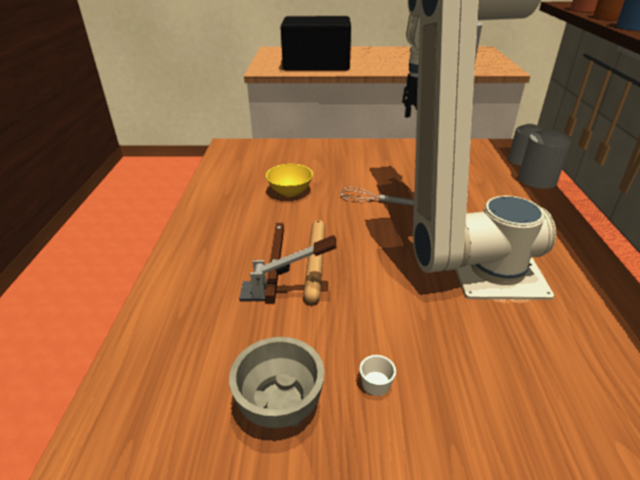

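The scene view shows the pin from (245,273) to (366,258), the stop from (252,314) to about (350,297), and the handle at (349,224). I'll zoom in to get accurate edges.

```bash
python3 - <<'E'
import cv2
a=cv2.imread('pics/scene0.png')[205:335,230:390]
b=cv2.imread('pics/side0.png')[210:310,230:350]
cv2.imwrite('pics/c1.png',cv2.resize(a,None,fx=4.6,fy=4.6,interpolation=cv2.INTER_CUBIC))
cv2.imwrite('pics/c2.png',cv2.resize(b,None,fx=6,fy=6,interpolation=cv2.INTER_CUBIC))
E
```

```text
(no output)
```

View pics/c1.png

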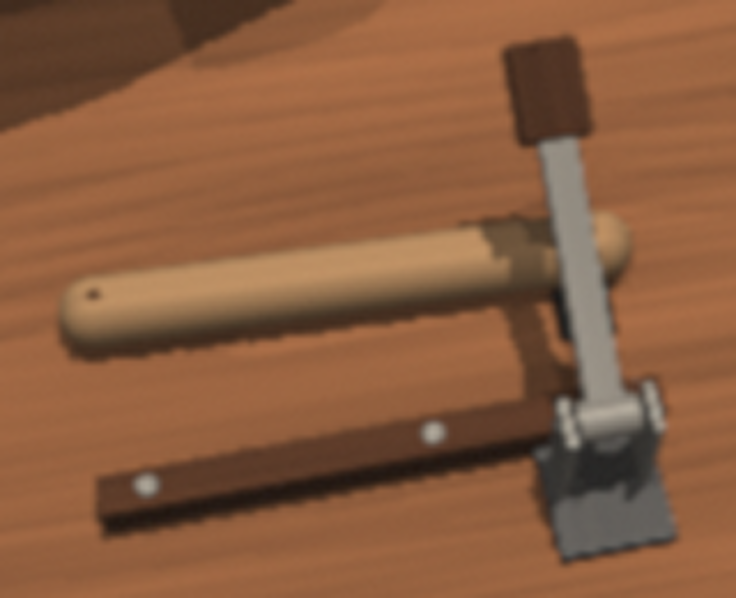

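View pics/c2.png

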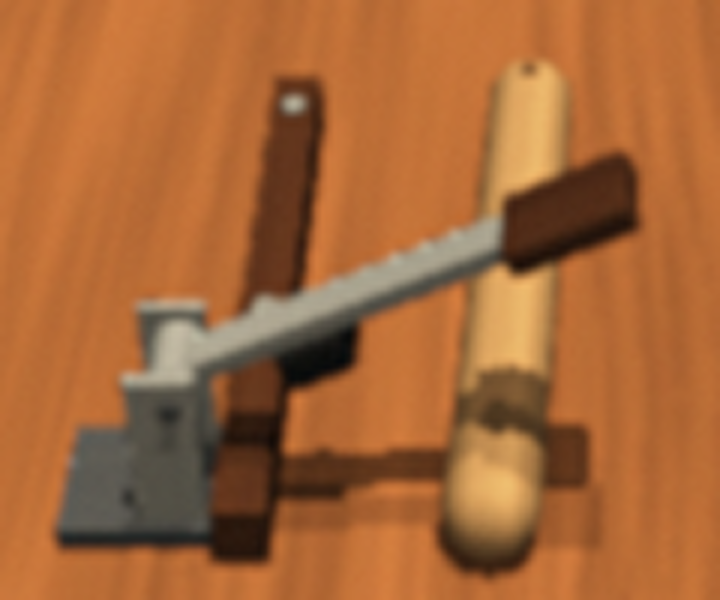

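```bash
cat >> h.py <<'E'
class D(dict): pass
E
python3 - <<'E'
from h import *
np.set_printoptions(precision=4,suppress=True)
A=env.read_camera('scene');B=env.read_camera('side')
a=lambda x,y,z:onz(A,230+(x+.5)/4.6-.5,205+(y+.5)/4.6-.5,z)
b=lambda x,y,z:onz(B,230+(x+.5)/6-.5,210+(y+.5)/6-.5,z)
S=lambda p,q:print(p,q,'len',np.linalg.norm(p-q),'yaw of y axis(-x/y)',np.arctan2(-(q-p)[0],(q-p)[1]))
print('stop scene near top edge');S(a(96,480,.032),a(555,399,.032))
print('stop side');S(b(321,82,.032),b(275,468,.032)); print('far corners top',b(216,460,.032),b(278,80,.032))
print('pin');S(a(64,316,.022),a(631,243,.022));S(a(100,314,.022),a(600,248,.022));S(b(533,80,.022),b(491,540,.022))
def tri(u,v,s,t):
    p,r=ray(A,230+u/4.6,205+v/4.6);q,w=ray(B,230+s/6,210+t/6)
    k=np.linalg.lstsq(np.c_[r,-w],q-p,rcond=None)[0];print(p+k[0]*r,np.linalg.norm(p+k[0]*r-q-k[1]*w))
print('handle top centre');tri(547,90,573,196)  
for c in[(505,48,632,157),(577,38,632,225),(590,130,512,262)]:pass
print('bystanders')
for n,u,v,z in[('bowl rim',149,319,.07),('cup',431,200,.05),('molc',479,245,.11)]:print(n,onz(A,u,v,z))
E
```

```text
stop scene near top edge
[ 0.6277 -0.197   0.032 ] [0.6253 0.0774 0.032 ] len 0.2745016196120248 yaw of y axis(-x/y) 0.00895786248214477
stop side
[ 0.6258 -0.1913  0.032 ] [0.6193 0.113  0.032 ] len 0.304377034856802 yaw of y axis(-x/y) 0.021464033345156508
far corners top [0.6458 0.1081 0.032 ] [ 0.6489 -0.193   0.032 ]
pin
[ 0.513  -0.2062  0.022 ] [0.5254 0.149  0.022 ] len 0.3554560598930677 yaw of y axis(-x/y) -0.03506748018919269
[ 0.5156 -0.1843  0.022 ] [0.5254 0.129  0.022 ] len 0.31349293660221744 yaw of y axis(-x/y) -0.03155386125682104
[ 0.5138 -0.2093  0.022 ] [0.5235 0.1467 0.022 ] len 0.35613817577517576 yaw of y axis(-x/y) -0.027360138075989908
handle top centre
[0.4922 0.0944 0.1622] 0.0052079783970776315
bystanders
bowl rim [ 0.6246 -0.4518  0.07  ]
cup [0.381  0.3819 0.05  ]
molc [0.5869 0.4376 0.11  ]
```

Pin axis centre is about (0.519,-0.03) with yaw -0.03. The stop face is at x≈0.6255 with yaw ≈+0.01. Moving the open gripper behind the pin.

Emit:
{"op": "jog_arm", "data": {
  "motion": [
    {"dx": 0.9, "dy": -0.9},
    {"dx": 1, "dy": -0.9},
    {"dx": 1, "dy": -0.9},
    {"dx": 1, "dy": -0.9},
    {"dx": 1, "dy": -0.9}
  ],
  "jaw": 0
}}

```text
validation failed for argument at $.mo...
```

Emit:
{"op": "jog_arm", "data": {
  "motion": [
    {"dx": 1, "dy": -0.9},
    {"dx": 1, "dy": -0.9},
    {"dx": 1, "dy": -0.9},
    {"dx": 1, "dy": -0.9},
    {"dx": 0.5, "dy": -0.5}
  ]
}}

```text
validation failed for argument at $.mo...
```

Emit:
{"op": "jog_arm", "data": {
  "motion": [
    {"wz": 1},
    {"wz": 1},
    {"wz": 1},
    {"wz": 0.85},
    {}
  ]
}}

```text
validation failed for argument at $.mo...
```

Emit:
{"op": "jog_arm", "data": {
  "motion": [
    {"dx": 0.9, "dy": -0.9, "dz": 0, "wx": 0, "wy": 0, "wz": 0},
    {"dx": 1, "dy": -0.9, "dz": 0, "wx": 0, "wy": 0, "wz": 0},
    {"dx": 1, "dy": -0.9, "dz": 0, "wx": 0, "wy": 0, "wz": 0},
    {"dx": 1, "dy": -0.9, "dz": 0, "wx": 0, "wy": 0, "wz": 0},
    {"dx": 1, "dy": -0.9, "dz": 0, "wx": 0, "wy": 0, "wz": 0}
  ],
  "jaw": 0
}}

```text
clock: 0.88
tool_pos: [0.3117, -0.2777, 0.2296]
tool_rot: [[0.943, 0.334, -0.0], [0.334, -0.943, 0.002], [0.001, -0.002, -1.0]]
contact_force: [0.4, 0.0, -0.1]
grip_width: 0.0856
```

Emit:
{"op": "jog_arm", "data": {
  "motion": [
    {"dx": 1, "dy": -0.85, "dz": 0, "wx": 0, "wy": 0, "wz": 0},
    {"dx": 1, "dy": -0.85, "dz": 0, "wx": 0, "wy": 0, "wz": 0},
    {"dx": 1, "dy": -0.85, "dz": 0, "wx": 0, "wy": 0, "wz": 0},
    {"dx": 1, "dy": -0.85, "dz": 0, "wx": 0, "wy": 0, "wz": 0},
    {"dx": 0.8, "dy": -0.7, "dz": 0, "wx": 0, "wy": 0, "wz": 0}
  ]
}}

```text
clock: 1.5
tool_pos: [0.4409, -0.0506, 0.2308]
tool_rot: [[0.943, 0.334, 0.002], [0.334, -0.943, 0.0], [0.002, 0.0, -1.0]]
contact_force: [-0.0, -0.5, 0.8]
grip_width: 0.0853
```

Emit:
{"op": "jog_arm", "data": {
  "motion": [
    {"dx": 0, "dy": 0, "dz": 0, "wx": 0, "wy": 0, "wz": 1},
    {"dx": 0, "dy": 0, "dz": 0, "wx": 0, "wy": 0, "wz": 1},
    {"dx": 0, "dy": 0, "dz": 0, "wx": 0, "wy": 0, "wz": 1},
    {"dx": 0, "dy": 0, "dz": 0, "wx": 0, "wy": 0, "wz": 0.8},
    {"dx": 0, "dy": 0, "dz": 0, "wx": 0, "wy": 0, "wz": 0}
  ]
}}

```text
clock: 2.12
tool_pos: [0.4418, -0.0466, 0.2304]
tool_rot: [[1.0, 0.006, 0.002], [0.006, -1.0, 0.001], [0.002, -0.001, -1.0]]
contact_force: [-0.6, 0.5, 0.4]
grip_width: 0.0853
```

```bash
python3 - <<'E'
from h import *
cam('wrist','w1.png'); s=env.read_state(); print(s['clock'],s['tool_pos'],s['tool_rot'])
E
```

```text
2.175 [ 0.44177597 -0.04664694  0.2303616 ] [[ 0.99997413  0.00699299  0.00168605]
 [ 0.00699118 -0.99997498  0.00107743]
 [ 0.00169354 -0.00106561 -0.999998  ]]
```

View pics/w1.png

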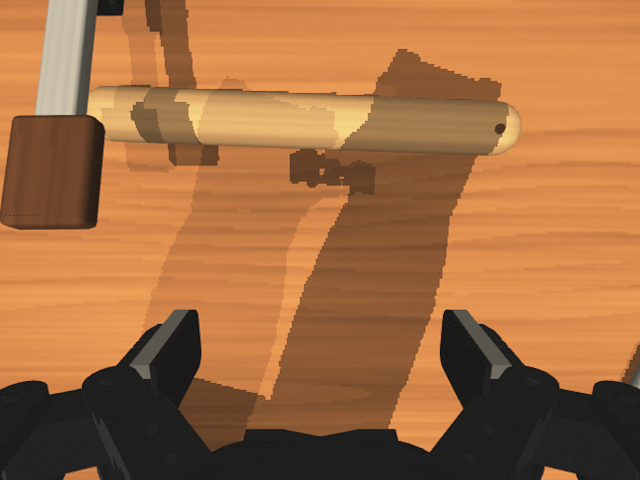

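The wrist view shows the pin lying clear ahead of the open fingers, from (90,112) to (521,128), with the handle off to the left. Descending.

Emit:
{"op": "jog_arm", "data": {
  "motion": [
    {"dx": 0, "dy": 0, "dz": 1, "wx": 0, "wy": 0, "wz": 0},
    {"dx": 0, "dy": 0, "dz": 1, "wx": 0, "wy": 0, "wz": 0},
    {"dx": 0, "dy": 0, "dz": 1, "wx": 0, "wy": 0, "wz": 0},
    {"dx": 0, "dy": 0, "dz": 1, "wx": 0, "wy": 0, "wz": 0},
    {"dx": 0, "dy": 0, "dz": 1, "wx": 0, "wy": 0, "wz": 0}
  ]
}}

```text
clock: 2.8
tool_pos: [0.4452, -0.0476, 0.0281]
tool_rot: [[1.0, 0.015, 0.011], [0.015, -1.0, -0.002], [0.011, 0.002, -1.0]]
contact_force: [0.5, 0.3, -0.1]
grip_width: 0.0857
```

Emit:
{"op": "jog_arm", "data": {
  "motion": [
    {"dx": 0, "dy": 0, "dz": 0.4, "wx": 0, "wy": 0, "wz": -0.3},
    {"dx": 0, "dy": 0, "dz": 0.2, "wx": 0, "wy": 0, "wz": 0},
    {"dx": 0, "dy": 0, "dz": 0, "wx": 0, "wy": 0, "wz": 0}
  ]
}}

```text
clock: 3.18
tool_pos: [0.4438, -0.0473, 0.0011]
tool_rot: [[0.999, 0.045, 0.006], [0.045, -0.999, -0.0], [0.006, 0.0, -1.0]]
contact_force: [-0.4, -0.1, 0.2]
grip_width: 0.0856
```

```bash
python3 - <<'E'
from h import *
d=cam('side'); s=env.read_state(); print(s['clock'],s['tool_pos'],s['contact_force'])
c=d['color'][190:320,230:390,::-1]; cv2.imwrite('pics/s2.png',cv2.resize(c,None,fx=4.6,fy=4.6,interpolation=cv2.INTER_CUBIC))
E
```

```text
3.225 [ 0.44407966 -0.04738491  0.00149246] [0.25772411 0.52530416 0.33845758]
```

View pics/s2.png

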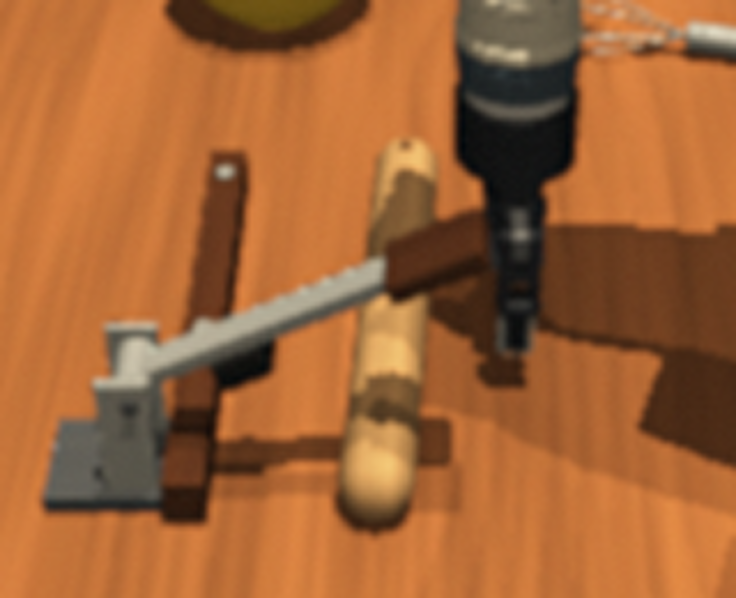

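The finger tip shows at (515,352), about 13 mm above the surface and behind the pin. Refining the stop's yaw before the push.

```bash
python3 - <<'E'
from h import *
np.set_printoptions(precision=4,suppress=True)
A=env.read_camera('scene');B=env.read_camera('side')
a=lambda x,y,z:onz(A,230+x/4.6,205+y/4.6,z)
b=lambda x,y,z:onz(B,230+x/6,210+y/6,z)
for p,q in[(b(321,82,.032),b(271,512,.032)),(b(278,80,.032),b(214,512,.032)),(a(96,480,.032),a(555,399,.032)),(a(102,519,.032),a(540,443,.032))]:
    print(p,q,np.linalg.norm(p-q),np.arctan2(-(q-p)[0],(q-p)[1]))
s=4.6
b2=lambda x,y,z:onz(B,230+x/s,190+y/s,z)
print('tip at z.013',b2(515,352,.013), 'pin side now',b2(407,155,.022),b2(376,490,.022))
E
```

```text
[ 0.6243 -0.1889  0.032 ] [0.6169 0.1426 0.032 ] 0.33165044687198336 0.022224444189658493
[ 0.6473 -0.1906  0.032 ] [0.6414 0.1429 0.032 ] 0.3336004405430577 0.01763153972617671
[ 0.629  -0.1961  0.032 ] [0.6266 0.0782 0.032 ] 0.27438895497991495 0.00885005095036205
[ 0.6535 -0.1952  0.032 ] [0.6525 0.0635 0.032 ] 0.2586727763290139 0.0037425429970254958
tip at z.013 [0.4418 0.0004 0.013 ] pin side now [ 0.5135 -0.2048  0.022 ] [0.5231 0.1352 0.022 ]
```

Emit:
{"op": "jog_arm", "data": {
  "motion": [
    {"dx": 0.2, "dy": 0, "dz": 0.1, "wx": 0, "wy": 0, "wz": 0.35},
    {"dx": 0.2, "dy": 0, "dz": 0, "wx": 0, "wy": 0, "wz": 0},
    {"dx": 0.2, "dy": 0, "dz": 0, "wx": 0, "wy": 0, "wz": 0},
    {"dx": 0.2, "dy": 0, "dz": 0, "wx": 0, "wy": 0, "wz": 0},
    {"dx": 0.15, "dy": 0, "dz": 0, "wx": 0, "wy": 0, "wz": 0}
  ]
}}

```text
clock: 3.95
tool_pos: [0.4862, -0.047, -0.0005]
tool_rot: [[1.0, 0.012, 0.011], [0.012, -1.0, -0.002], [0.011, 0.002, -1.0]]
contact_force: [-1.0, 0.5, 0.2]
grip_width: 0.0856
```

Emit:
{"op": "jog_arm", "data": {
  "motion": [
    {"dx": 0.15, "dy": 0, "dz": 0, "wx": 0, "wy": 0, "wz": 0},
    {"dx": 0.15, "dy": 0, "dz": 0, "wx": 0, "wy": 0, "wz": 0},
    {"dx": 0.15, "dy": 0, "dz": 0, "wx": 0, "wy": 0, "wz": 0},
    {"dx": 0.15, "dy": 0, "dz": 0, "wx": 0, "wy": 0, "wz": 0},
    {"dx": 0.15, "dy": 0, "dz": 0, "wx": 0, "wy": 0, "wz": 0}
  ]
}}

```text
clock: 4.58
tool_pos: [0.5182, -0.0466, -0.0003]
tool_rot: [[1.0, 0.012, 0.01], [0.012, -1.0, -0.002], [0.01, 0.002, -1.0]]
contact_force: [-0.7, 0.7, 0.4]
grip_width: 0.0851
```

Emit:
{"op": "jog_arm", "data": {
  "motion": [
    {"dx": 0.15, "dy": 0, "dz": 0, "wx": 0, "wy": 0, "wz": 0},
    {"dx": 0.15, "dy": 0, "dz": 0, "wx": 0, "wy": 0, "wz": 0},
    {"dx": 0.15, "dy": 0, "dz": 0, "wx": 0, "wy": 0, "wz": 0},
    {"dx": 0.15, "dy": 0, "dz": 0, "wx": 0, "wy": 0, "wz": 0},
    {"dx": 0.1, "dy": 0, "dz": 0, "wx": 0, "wy": 0, "wz": 0}
  ]
}}

```text
clock: 5.2
tool_pos: [0.5483, -0.0462, -0.0]
tool_rot: [[1.0, 0.012, 0.01], [0.012, -1.0, -0.002], [0.01, 0.002, -1.0]]
contact_force: [0.1, -0.8, 0.1]
grip_width: 0.0854
```

```bash
python3 - <<'E'
from h import *
np.set_printoptions(precision=4,suppress=True)
A=cam('scene');B=cam('side');s=env.read_state(); print(s['clock'],s['tool_pos'],s['contact_force'])
a=cv2.resize(A['color'][205:335,230:390,::-1],None,fx=3.7,fy=3.7,interpolation=cv2.INTER_CUBIC)
b=cv2.resize(B['color'][220:310,240:350,::-1],None,fx=5,fy=5,interpolation=cv2.INTER_CUBIC)
cv2.imwrite('pics/m3.png',a); cv2.imwrite('pics/m3b.png',b)
E
```

```text
5.3 [ 0.5484 -0.0462 -0.    ] [ 0.5473  0.6033 -0.1608]
```

View pics/m3.png

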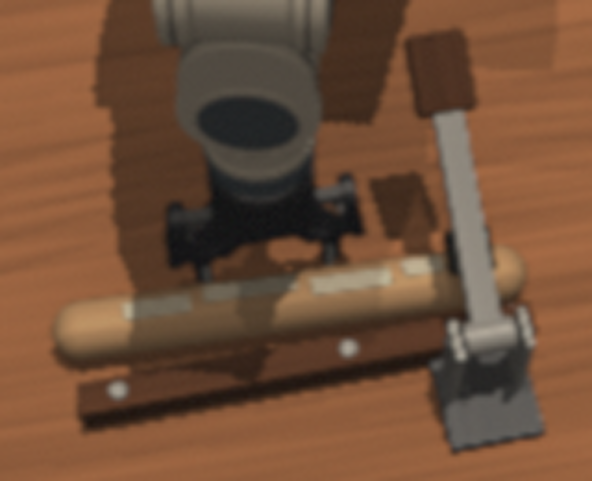

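The pin is rolling: the crust patches at (158,303)–(420,266) are coming up, and the pin lies nearly along the stop. Continuing gently to contact.

Emit:
{"op": "jog_arm", "data": {
  "motion": [
    {"dx": 0.12, "dy": 0, "dz": 0, "wx": 0, "wy": 0, "wz": 0},
    {"dx": 0.12, "dy": 0, "dz": 0, "wx": 0, "wy": 0, "wz": 0},
    {"dx": 0.1, "dy": 0, "dz": 0, "wx": 0, "wy": 0, "wz": 0},
    {"dx": 0.08, "dy": 0, "dz": 0, "wx": 0, "wy": 0, "wz": 0},
    {"dx": 0.05, "dy": 0, "dz": 0, "wx": 0, "wy": 0, "wz": 0}
  ]
}}

```text
clock: 5.92
tool_pos: [0.5664, -0.0462, 0.0002]
tool_rot: [[1.0, 0.011, 0.007], [0.011, -1.0, -0.002], [0.007, 0.003, -1.0]]
contact_force: [-5.0, -1.3, 4.2]
grip_width: 0.0855
```

Emit:
{"op": "jog_arm", "data": {
  "motion": [
    {"dx": 0.06, "dy": 0, "dz": 0, "wx": 0, "wy": 0, "wz": 0},
    {"dx": 0.05, "dy": 0, "dz": 0, "wx": 0, "wy": 0, "wz": 0},
    {"dx": 0, "dy": 0, "dz": 0, "wx": 0, "wy": 0, "wz": 0}
  ]
}}

```text
clock: 6.3
tool_pos: [0.567, -0.0459, -0.0003]
tool_rot: [[1.0, 0.013, -0.0], [0.013, -1.0, -0.002], [-0.0, 0.002, -1.0]]
contact_force: [-0.9, 0.6, 1.1]
grip_width: 0.0854
```

Emit:
{"op": "jog_arm", "data": {
  "motion": [
    {"dx": 0.08, "dy": 0, "dz": 0, "wx": 0, "wy": 0, "wz": 0},
    {"dx": 0.05, "dy": 0, "dz": 0, "wx": 0, "wy": 0, "wz": 0},
    {"dx": 0.05, "dy": 0, "dz": 0, "wx": 0, "wy": 0, "wz": 0}
  ]
}}

```text
clock: 6.68
tool_pos: [0.567, -0.0455, -0.0008]
tool_rot: [[1.0, 0.014, -0.014], [0.014, -1.0, -0.002], [-0.014, 0.002, -1.0]]
contact_force: [-13.6, -3.4, 11.9]
grip_width: 0.0853
```

```bash
python3 - <<'E'
from h import *
A=cam('scene');B=cam('side');s=env.read_state(); print(s['clock'],s['tool_pos'],s['contact_force'])
a=cv2.resize(A['color'][205:335,230:390,::-1],None,fx=2.5,fy=4,interpolation=cv2.INTER_CUBIC)
b=cv2.resize(B['color'][220:310,230:340,::-1],None,fx=3.6,fy=520/90,interpolation=cv2.INTER_CUBIC)
print(a.shape,b.shape)
cv2.imwrite('pics/m4.png',np.hstack([a,b]))
E
```

```text
6.775 [ 0.56695631 -0.04552308 -0.00085183] [-13.36014944  -2.40538734  10.74143385]
(520, 400, 3) (520, 396, 3)
```

View pics/m4.png

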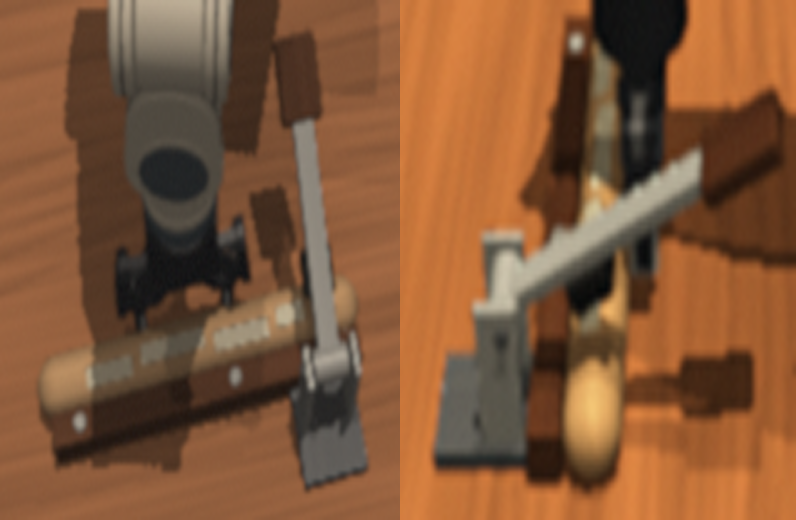

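The pin is snug along the stop with the crust on top, as both views show. Backing off gently, then rising.

Emit:
{"op": "jog_arm", "data": {
  "motion": [
    {"dx": -0.05, "dy": 0, "dz": 0, "wx": 0, "wy": 0, "wz": 0},
    {"dx": -0.05, "dy": 0, "dz": 0, "wx": 0, "wy": 0, "wz": 0},
    {"dx": -0.1, "dy": 0, "dz": 0, "wx": 0, "wy": 0, "wz": 0},
    {"dx": -0.4, "dy": 0, "dz": 0, "wx": 0, "wy": 0, "wz": 0},
    {"dx": -0.5, "dy": 0, "dz": 0, "wx": 0, "wy": 0, "wz": 0}
  ]
}}

```text
clock: 7.4
tool_pos: [0.525, -0.046, -0.0004]
tool_rot: [[1.0, 0.015, -0.009], [0.015, -1.0, -0.002], [-0.009, 0.002, -1.0]]
contact_force: [0.9, 0.1, 0.2]
grip_width: 0.0852
```

```bash
python3 - <<'E'
from h import *
A=cam('scene');s=env.read_state(); print(s['clock'],s['tool_pos'],s['contact_force'])
a=cv2.resize(A['color'][205:335,230:390,::-1],None,fx=4.6,fy=4.6,interpolation=cv2.INTER_CUBIC)
cv2.imwrite('pics/m5.png',a)
E
```

```text
7.45 [ 0.52210687 -0.0456086  -0.00061986] [-2.4494059  -0.06082298 -1.91509431]
```

View pics/m5.png

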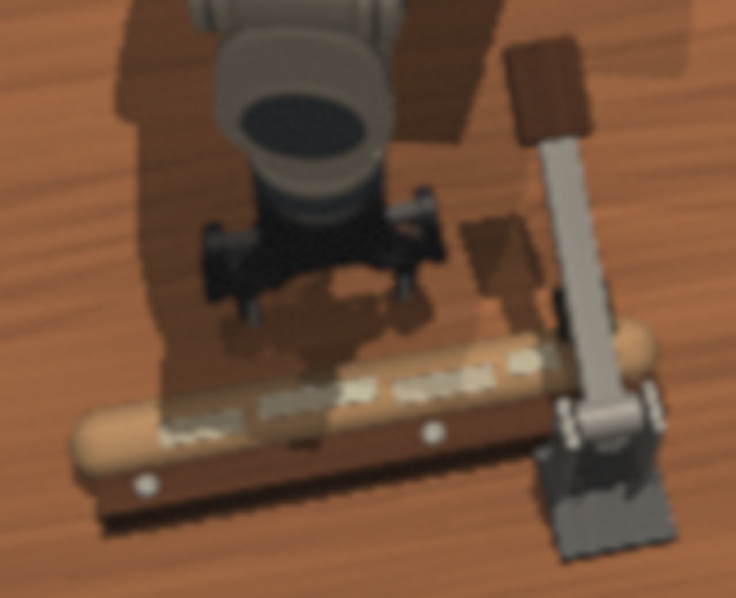

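The pin stays snug after release. Rising, closing the jaws and moving over the handle.

Emit:
{"op": "jog_arm", "data": {
  "motion": [
    {"dx": 0, "dy": 0, "dz": -1, "wx": 0, "wy": 0, "wz": 0},
    {"dx": 0, "dy": 0, "dz": -1, "wx": 0, "wy": 0, "wz": 0},
    {"dx": 0, "dy": 0, "dz": -1, "wx": 0, "wy": 0, "wz": 0},
    {"dx": 0, "dy": 0, "dz": -1, "wx": 0, "wy": 0, "wz": 0},
    {"dx": 0, "dy": 0, "dz": -1, "wx": 0, "wy": 0, "wz": 0}
  ]
}}

```text
clock: 8.07
tool_pos: [0.524, -0.045, 0.203]
tool_rot: [[1.0, 0.014, -0.015], [0.014, -1.0, 0.0], [-0.015, -0.001, -1.0]]
contact_force: [0.4, -0.3, 0.0]
grip_width: 0.0856
```

Emit:
{"op": "jog_arm", "data": {
  "motion": [
    {"dx": 0, "dy": 0, "dz": -0.8, "wx": 0, "wy": 0, "wz": 0},
    {"dx": -0.2, "dy": -0.9, "dz": 0, "wx": 0, "wy": 0, "wz": 0},
    {"dx": -0.2, "dy": -0.9, "dz": 0, "wx": 0, "wy": 0, "wz": 0},
    {"dx": -0.2, "dy": -0.9, "dz": 0, "wx": 0, "wy": 0, "wz": 0},
    {"dx": -0.2, "dy": -0.9, "dz": 0, "wx": 0, "wy": 0, "wz": 0}
  ],
  "jaw": 1,
  "newtons": 40
}}

```text
clock: 8.7
tool_pos: [0.4936, 0.0946, 0.2406]
tool_rot: [[1.0, 0.02, -0.005], [0.02, -1.0, 0.004], [-0.005, -0.004, -1.0]]
contact_force: [-0.5, -0.2, 0.1]
grip_width: -0.0001
```

```bash
python3 - <<'E'
from h import *
A=cam('wrist','w6.png');s=env.read_state(); print(s['clock'],s['tool_pos'],s['contact_force'],s['grip_width'])
print(proj(A,[.494,.098,.165]),proj(A,s['tool_pos']))
E
```

```text
8.75 [0.49253464 0.09710334 0.24077686] [-1.47831602  1.23198991 -0.26090684] 0.00024573347236877543
(np.float64(317.13514843009904), np.float64(255.7485973621058)) (np.float64(317.2059189076902), np.float64(319.77447679071634))
```

View pics/w6.png

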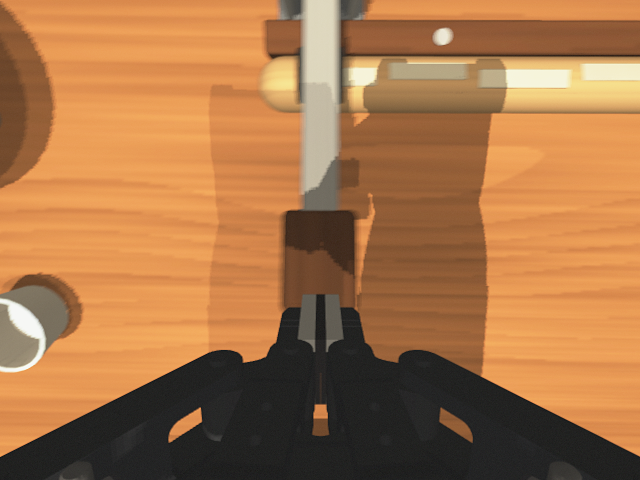

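The plate is centred at (320,257), under and ahead of the closed fingertips, with the pin and crust in view above it. Lowering onto the handle.

Emit:
{"op": "jog_arm", "data": {
  "motion": [
    {"dx": 0, "dy": 0, "dz": 0.9, "wx": 0, "wy": 0, "wz": 0},
    {"dx": 0, "dy": 0, "dz": 0.7, "wx": 0, "wy": 0, "wz": 0},
    {"dx": 0, "dy": 0, "dz": 0.2, "wx": 0, "wy": 0, "wz": 0},
    {"dx": -0.1, "dy": 0, "dz": 0.25, "wx": 0, "wy": 0, "wz": 0},
    {"dx": -0.1, "dy": 0, "dz": 0.25, "wx": 0, "wy": 0, "wz": 0}
  ]
}}

```text
clock: 9.38
tool_pos: [0.4861, 0.0989, 0.1489]
tool_rot: [[1.0, 0.029, 0.001], [0.029, -1.0, 0.007], [0.002, -0.007, -1.0]]
contact_force: [0.2, -0.6, 2.4]
grip_width: -0.0003
```

Emit:
{"op": "jog_arm", "data": {
  "motion": [
    {"dx": -0.1, "dy": 0, "dz": 0.3, "wx": 0, "wy": 0, "wz": 0},
    {"dx": -0.1, "dy": 0, "dz": 0.3, "wx": 0, "wy": 0, "wz": 0},
    {"dx": -0.07, "dy": 0, "dz": 0.3, "wx": 0, "wy": 0, "wz": 0},
    {"dx": -0.06, "dy": 0, "dz": 0.3, "wx": 0, "wy": 0, "wz": 0},
    {"dx": -0.04, "dy": 0, "dz": 0.3, "wx": 0, "wy": 0, "wz": 0}
  ]
}}

```text
clock: 10.0
tool_pos: [0.4722, 0.0987, 0.0865]
tool_rot: [[1.0, 0.028, 0.006], [0.028, -1.0, 0.007], [0.007, -0.007, -1.0]]
contact_force: [3.1, 0.0, 4.0]
grip_width: -0.0001
```

Emit:
{"op": "jog_arm", "data": {
  "motion": [
    {"dx": -0.02, "dy": 0, "dz": 0.2, "wx": 0, "wy": 0, "wz": 0},
    {"dx": 0, "dy": 0, "dz": 0.15, "wx": 0, "wy": 0, "wz": 0},
    {"dx": 0, "dy": 0, "dz": 0.1, "wx": 0, "wy": 0, "wz": 0}
  ]
}}

```text
clock: 10.38
tool_pos: [0.4717, 0.0987, 0.067]
tool_rot: [[1.0, 0.028, 0.007], [0.028, -1.0, 0.007], [0.007, -0.006, -1.0]]
contact_force: [1.2, -0.3, 4.1]
grip_width: -0.0004
```

Emit:
{"op": "jog_arm", "data": {
  "motion": [
    {"dx": 0, "dy": 0, "dz": 0.08, "wx": 0, "wy": 0, "wz": 0},
    {"dx": 0, "dy": 0, "dz": 0.06, "wx": 0, "wy": 0, "wz": 0},
    {"dx": 0, "dy": 0, "dz": 0.06, "wx": 0, "wy": 0, "wz": 0}
  ]
}}

```text
clock: 10.75
tool_pos: [0.472, 0.0987, 0.063]
tool_rot: [[1.0, 0.028, 0.01], [0.028, -1.0, 0.006], [0.01, -0.006, -1.0]]
contact_force: [-12.1, -1.5, 42.1]
grip_width: 0.0003
```

Emit:
{"op": "jog_arm", "data": {
  "motion": [
    {"dx": 0, "dy": 0, "dz": 0.03, "wx": 0, "wy": 0, "wz": 0},
    {"dx": 0, "dy": 0, "dz": 0.03, "wx": 0, "wy": 0, "wz": 0},
    {"dx": 0, "dy": 0, "dz": 0.03, "wx": 0, "wy": 0, "wz": 0}
  ]
}}

```text
clock: 11.12
tool_pos: [0.4719, 0.0987, 0.0641]
tool_rot: [[0.999, 0.029, 0.014], [0.029, -1.0, 0.006], [0.015, -0.005, -1.0]]
contact_force: [-3.9, -0.1, 16.9]
grip_width: -0.0001
```

```bash
python3 - <<'E'
from h import *
for i in range(16):
    B=cam('side')
    if i%3==0: s=env.read_state(); print(s['clock'],s['tool_pos'],s['contact_force'])
A=cam('scene')
a=cv2.resize(A['color'][205:335,230:390,::-1],None,fx=2.5,fy=4,interpolation=cv2.INTER_CUBIC)
b=cv2.resize(B['color'][220:310,230:340,::-1],None,fx=3.6,fy=520/90,interpolation=cv2.INTER_CUBIC)
cv2.imwrite('pics/m7.png',np.hstack([a,b]))
E
```

```text
11.175 [0.47193912 0.09873015 0.06405606] [-3.46995621 -0.07156734 17.9867914 ]
11.325 [0.47196612 0.09870812 0.06403268] [-4.26335233 -0.91777716 18.30018036]
11.475 [0.47195827 0.09872603 0.06401899] [-5.3535823  -1.69434829 19.41115521]
11.625 [0.4719316  0.09872567 0.06401881] [-4.71986241 -0.11591422 17.80153601]
11.775 [0.47197461 0.09872268 0.06403586] [-4.85561488 -1.00845918 19.29187007]
11.925 [0.47195945 0.09873132 0.06402368] [-5.46974936 -1.09040016 18.77545732]
```

View pics/m7.png

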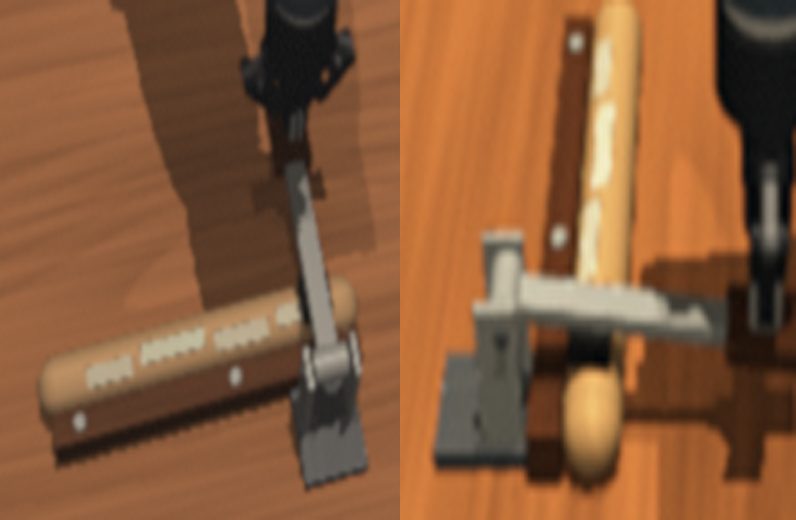

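Hold-down pressed on the pin, crust up in both views. A quick numeric check of the pin's yaw and gap before handing in.

```bash
python3 - <<'E'
from h import *
np.set_printoptions(precision=4,suppress=True)
A=cam('scene');B=cam('side')
sa=lambda x,y,z:onz(A,230+x/2.5,205+y/4,z)
sb=lambda x,y,z:onz(B,230+(x-400)/3.6,220+y/(520/90),z)
def S(n,p,q):print(n,p,q,np.arctan2(-(q-p)[0],(q-p)[1]))
S('pin side',sb(619,20,.022),sb(594,430,.022))
S('stop top near edge side',sb(592,22,.032),sb(567,375,.032))
S('stop far edge',sb(566,22,.032),sb(532,375,.032))
# automatic: pin mid-column in side view by colour, upper part
h=cv2.cvtColor(B['color'],cv2.COLOR_RGB2HSV)
for v in(226,232,238,244,250,256,260,288,294):
    print(v,[tuple(int(c) for c in B['color'][v,u]) for u in range(280,300,2)] if v in(238,256) else '')
E
```

```text
pin side [ 0.6026 -0.2053  0.022 ] [0.5962 0.1282 0.022 ] 0.019147021769390832
stop top near edge side [ 0.6248 -0.1881  0.032 ] [0.6178 0.1024 0.032 ] 0.023955527136824476
stop far edge [ 0.6477 -0.1879  0.032 ] [0.6436 0.1028 0.032 ] 0.01432180331446817
226 
232 
238 [(96, 52, 27), (138, 97, 54), (215, 168, 106), (237, 218, 164), (237, 223, 176), (231, 182, 112), (221, 165, 96), (184, 135, 78), (177, 110, 57), (206, 121, 60)]
244 
250 
256 [(155, 123, 79), (231, 214, 169), (233, 224, 181), (233, 184, 114), (233, 179, 106), (224, 168, 98), (194, 142, 81), (129, 88, 50), (204, 118, 59), (207, 122, 60)]
260 
288 
294
```

The pin's axis is 22 mm from the stop face and parallel within about 0.005 rad. The handle push is steady at about 18 N, so I'm handing in.

```bash
python3 - <<'E'
from h import *
s=env.read_state(); print(s['clock'],s['tool_pos'],s['contact_force']); print(env.job_done())
E
```

```text
12.075 [0.47195973 0.09873307 0.06402143] [-5.45674184  0.05235908 17.45174338]
the job is handed in; nothing more can be done
None
```

I rolled the pin about 84 mm against the stop with the open fingertips, which turned its crusted side up. I then pressed the hold-down handle with the closed fingers and handed the job in at 12.1 s while still holding it; no verdict was reported.

**Last checks:**
- **Pin position:** the pin's axis is about 22 mm from the stop face and parallel to it within about 0.005 rad. The stop's own yaw estimates varied by about ±0.01 rad.
- **Crust:** it is visible on top in both the scene and side views.
- **Push:** the force on the handle was steady at 17–19 N for the last 0.9 s, which should put about 40 N under the pad. I couldn't measure the pad force directly.
- **Press point:** the fingertips were 64 mm above the surface, as expected with the pad on the pin.
- **Overshoot:** the push briefly reached 42 N on the fingertips before I eased it back.
- **Bystanders:** the arm's path stayed clear of all four, but I didn't measure their positions again at the end.

The first three move calls were refused because every row needs all six numbers, and nothing moved.

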